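# Register a ticket bundle in the stamping jig and stamp it

## Task

Push the loose banded bundle of tickets that lies on the green stamping jig into the jig's corner, until it sits square with one side flush against the back stop and the adjoining side flush against the right-hand stop. Only then press the red knob all the way down, so that its stamp foot meets the bundle, hold it there for a moment and let it spring back up. Leave the bundle flat on the jig against both stops, do not tip it, and do not disturb the two coin rolls and the remote control nearby.

Things in the scene. Friction and masses are not known exactly. Their poses are not given: they have to be found in the camera images.
- bundle: Teal bundle of tickets, 92 (x) x 90 (y) x 47 mm high, about 0.3 kg, too wide to grasp. Origin: centre of its underside. It starts flat on the jig, clear of both stops by 4 to 45 mm and turned by up to 0.35 rad against the jig, x roughly along the jig's x. Friction can hold it skewed at a stop; a push off the middle, nearer the lagging corner, squares it.
- jig: Stamping jig, fixed to the table: green plate 190 x 190 x 6 mm (jig x -103 to +87, y -87 to +103 mm), top 6 mm above the table, with two stops and a stamp at its far right corner; its near and left sides are open. Origin: on the table under the plate; x points to the back stop, away from the robot, y left along it, z up. The bundle is home with its centre at jig x +24, y -25 mm, axes parallel.
- back_stop (a point): Middle of the back stop's inner face at plate level (jig x +70, y +24 mm): aluminium bar 145 mm long in jig y (-48 to +97 mm), 12 mm thick, 30 mm high above the plate. Axes as the jig's.
- right_stop (a point): Middle of the right-hand stop's inner face at plate level (jig x -24, y -70 mm): aluminium bar 145 mm long in jig x (-97 to +48 mm), 12 mm thick, 30 mm high above the plate. Axes as the jig's.
- post (a point): Top of the steel post, 20 mm diameter, outside the far right corner (jig x +83, y -83 mm), 84 mm above the table. It carries a grey arm, 24 mm wide and up to 90 mm above the table, diagonally in over the corner to the stamp plunger.
- corner (a point): Point on the plate's top where the inner faces of the two stops would meet (jig x +70, y -70, z 6 mm). Axes as the jig's.
- stamp (a joint): Travel of the red stamp plunger, m: 0 up, grows as it is pressed down, at most 0.014. With the bundle under it its foot (24 mm diameter) meets the bundle's top at about 0.009. The spring needs 1 N to start and about 4 N at 0.009, and pushes it back up when released.
- stamp_knob (a point): Centre of the top of the red mushroom knob (34 mm diameter, flat top 20 mm across), at jig x +48, y -48 mm, 121 mm above the table when up. It is pressed straight down.
- coin_roll_brown: Bystander: brown paper coin roll with a red band, standing upright, 26 mm diameter, 52 mm high, left of the jig's far left corner. Origin: centre of its underside.
- coin_roll_blue: Bystander: grey-blue coin roll with a red band, standing upright, 26 mm diameter, 52 mm high, behind the back stop. Origin: centre of its underside.
- remote: Bystander: black remote control lying flat, 163 x 48 x 19 mm, long axis x, between the jig and the robot. Origin: centre of its underside.

How it is judged:
By the outcome, as a careful person would: the job done as asked, in the order asked, and still so for the second after the job is handed in, with the robot touching nothing.
It also fails if it takes over 64 s, if anything falls off the work surface, if the arm or the gripper's body presses on something with over 40 N, if the wrist force passes 120 N, or if a joint passes its speed limit or range.

## Robot

A 6-joint arm with a two-finger parallel gripper is mounted at the origin on a cart in front of the work surface, level with it; the furniture and walls round the work are solid. World frame = base frame: x ahead of the robot, y to its left, z up, the work surface at z = 0. Lengths are in m, angles in rad, forces in N, time in s.
With the tool pointing down it reaches from about 0.35 to 0.8 m from the base axis. Payload 7.3 kg.
Tool frame: the origin (TCP) lies between the finger pads; the fingertips stand 25 mm ahead of it and the grasp point (between the pads) lies 6 mm ahead of it (r.tip_extent is the distance from the TCP to the fingertips, in m); z points along the fingers, y is the line along which they close (so a half turn about z gives the same grasp; the last joint's range is limited). The gripper opens to 85 mm and grips with 20 to 120 N. Pads are 22 mm wide; open, the fingers measure 114 mm over their backs; the gripper's body (76 mm by 85 mm) begins 54 mm behind the grasp point. The pads swing forward as they close: fully open they stand 13 mm farther back than shut.
Start: joints at [-1.365, 0.342, 1.524, -0, 1.275, -0.146], TCP at [0.181, -0.493, 0.256] pointing down, gripper open.
Joint ranges: [-2.53, 2.53], [-0.77, 2.02], [0.04, 2.7], [-1, 4.14], [0.28, 2.66], [-3.11, 3.11]. Speed limits (rad/s): [2.57, 2.57, 3.14, 3.14, 3.14, 3.14].

## Interface

Orientations are given as a unit quaternion [x, y, z, w].
In Python, from workcell import r, command_gripper, optics gives the robot as it stands. The module is installed in compiled form; this text tells all that it offers. Calls block until the motion is done:
- r.reach(position, orientation): joint-space move of the TCP to a pose.
- r.move_straight(position, orientation=None, speed=0.15, max_force=None): straight line of the TCP; orientation=None keeps the orientation; speed is the mean speed in m/s. With max_force (N) it stops when the force on the tool has changed by that much, and returns True; else False.
- r.movej(angles): joint-space move.
- command_gripper(opening, force=None): finger opening in m; force is the grip in N (None keeps the last); returns when the fingers have stopped.
- r.hold(seconds).
- r.solve_ik(position, orientation): joint angles nearest the present ones, or None.
- r.read_state(): the state.
- optics.get_image(name): name is "side" or "top"; returns (picture, depth): 420x560x3 uint8, red, green, blue; 420x560 float32, m along the optical axis (not along the pixel's ray), 0 where there is no reading.
- optics.camera_model(name): a dict with "K" (3x3 intrinsics, pixels), "R" (3x3) and "t" (3): a world point X has camera coordinates R X + t. Camera axes: x right, y down, z forward; pixel columns grow to the right and rows downward; lengths in m; the calibration is good to about 2 mm. A picture is of the moment at which its call begins. camera_model takes no time and is no camera call.
A pose or a line that the arm cannot do raises r.PlanningError and nothing moves.
- r.finish_job(): hands the job in; it is judged then, once.
The state is a dict: "time_s": time; "joint_positions": joint angles; "dq": joint speeds; "tau": joint torques, N m; "eef_pos": TCP position; "eef_rot": TCP orientation; "contact_force": force on the tool from outside, world axes, zero at the start; "torque": the same for the moment, N m; "grip_width": finger opening in m; "grip_force": force on a finger pad.
Only numpy, scipy, OpenCV 4.12 (cv2) and the standard library are available. Lean on these libraries where they do the work, as an engineer would, in place of code of your own. Each camera call takes 0.05 s, during which the arm holds its last target. There are 200 camera calls.

## Working session

There is one attempt and no reset: what is moved stays moved. The work goes in short steps, each a Python script; the robot and the scene stay as the last script left them, time stands still between calls to the robot, and variables do not carry over. Pictures are saved under pics/ and viewed, at most 10 in all, crops included, and the job is handed in when it is done.

```bash
mkdir -p pics
python3 - <<'E'
from workcell import r,optics
import cv2,numpy as np
for n in("top","side"):
    p,d=optics.get_image(n); cv2.imwrite(f"pics/{n}0.png",p[:,:,::-1]); np.savez(f"{n}0.npz",p=p,d=d)
    m=optics.camera_model(n); print(n,np.round(m["K"],1).tolist(),np.round(m["R"],3).tolist(),np.round(m["t"],3), "cam",np.round(-np.array(m["R"]).T@m["t"],3))
s=r.read_state();print(s["time_s"],s["eef_pos"],s["eef_rot"],r.tip_extent)
E
```

```text
top [[418.3, 0.0, 278.6], [0.0, 418.3, 213.9], [0.0, 0.0, 1.0]] [[-0.002, -0.999, -0.032], [-0.996, 0.005, -0.089], [0.089, 0.032, -0.996]] [0.231 0.518 0.913] cam [0.435 0.199 0.963]
side [[495.2, 0.0, 272.2], [0.0, 495.2, 204.6], [0.0, 0.0, 1.0]] [[-0.949, -0.315, -0.011], [-0.18, 0.573, -0.8], [0.258, -0.757, -0.6]] [0.552 0.062 1.012] cam [0.274 0.904 0.663]
0.1 [ 0.18086991 -0.49253312  0.25570213] [ 9.84566133e-01  1.75011606e-01 -1.88781994e-05 -6.83246960e-04] 0.025
```

View pics/top0.png

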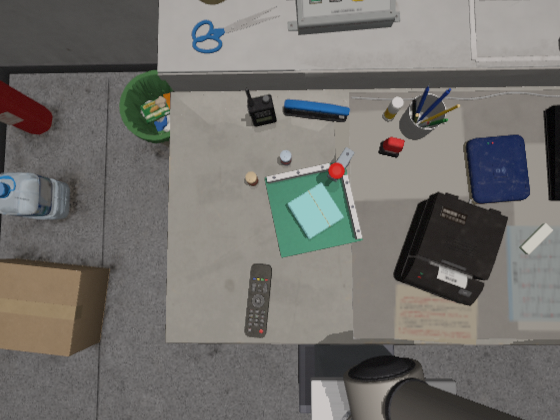

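View pics/side0.png

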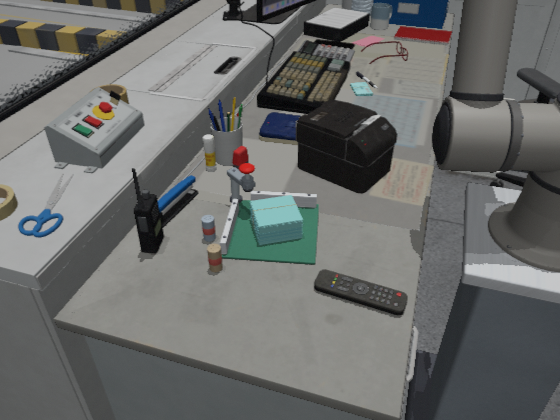

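Top view: jig spans cols 266–360, rows 165–256, bundle centre about (316,211), knob (336,171), remote (258,300), coin rolls (251,178) and (286,157). The side view agrees. Next I measure by masks and rays.

```bash
cat > h.py <<'E'
from workcell import r,optics,command_gripper
import cv2,numpy as np
def cast(uv,z,n="top"):
    m=optics.camera_model(n);K,R,t=[np.array(m[k]) for k in("K","R","t")]
    uv=np.atleast_2d(uv).astype(float); c=-R.T@t
    d=np.c_[uv,np.ones(len(uv))]@np.linalg.inv(K).T@R
    return c+d*((z-c[2])/d[:,2])[:,None]
def world(d,n="top"):
    m=optics.camera_model(n);K,R,t=[np.array(m[k]) for k in("K","R","t")]
    v,u=np.mgrid[:420,:560]; P=np.stack([u,v,np.ones_like(u)],-1)@np.linalg.inv(K).T*d[...,None]
    return (P-t)@R
def big(m):
    cs,_=cv2.findContours(m.astype(np.uint8),cv2.RETR_EXTERNAL,cv2.CHAIN_APPROX_NONE)
    return max(cs,key=cv2.contourArea)[:,0,:]
def bundle(p,d):
    hsv=cv2.cvtColor(p,cv2.COLOR_RGB2HSV);W=world(d)
    m=(hsv[...,0]>75)&(hsv[...,0]<100)&(hsv[...,1]>50)&(hsv[...,2]>130)&(abs(W[...,2]-.053)<.012)
    m[:150]=0;m[270:]=0;m[:,:240]=0;m[:,390:]=0
    m=cv2.morphologyEx(m.astype(np.uint8),cv2.MORPH_CLOSE,np.ones((7,7)))
    c=big(m);X=cast(c,.053)[:,:2]
    (cx,cy),(w,h),a=cv2.minAreaRect((X*1000).astype(np.float32))
    a=(a+45)%90-45
    return np.array([cx,cy])/1000,a,(w,h),np.median(W[...,2][m>0])
E
cat > meas.py <<'E'
from h import *
z=np.load("top0.npz");p,d=z["p"],z["d"];hsv=cv2.cvtColor(p,cv2.COLOR_RGB2HSV);W=world(d)
print("bundle",bundle(p,d))
g=(hsv[...,0]>65)&(hsv[...,0]<90)&(hsv[...,1]>100)&(hsv[...,2]>40)
g[:150]=0;g[270:]=0;g[:,:240]=0;g[:,390:]=0
c=big(g);X=cast(c,.006)[:,:2]*1000
print("green rect",cv2.minAreaRect(X.astype(np.float32)))
# image edges: left edge & near edge
Lc=c[(c[:,1]>188)&(c[:,1]<248)];L=[]
for v in range(190,248):
    L.append((c[c[:,1]==v][:,0].min()-.5,v))
N=[(u,c[c[:,0]==u][:,1].max()+.5) for u in range(285,348)]
fl=[]
for q in(L,N):
    Y=cast(np.array(q),.006)[:,:2]; vx,vy,x0,y0=cv2.fitLine(Y.astype(np.float32),cv2.DIST_HUBER,0,1e-4,1e-4).ravel()
    fl.append((np.array([vx,vy]),np.array([x0,y0])));print("line ang",np.degrees(np.arctan2(vy,vx)))
(a,A),(b,B)=fl; s=np.linalg.solve(np.c_[a,-b],B-A);C=A+s[0]*a;print("corner",C)
aL=np.arctan2(a[1],a[0]);aN=np.arctan2(b[1],b[0])
f=lambda x:(x+np.pi/2)%np.pi-np.pi/2
psi=(f(aL)+f(aN-np.pi/2))/2
Rj=np.array([[np.cos(psi),-np.sin(psi)],[np.sin(psi),np.cos(psi)]]);O=C-Rj@[-.103,.103]
print("jig",O,np.degrees(psi)); np.savez("jig.npz",O=O,psi=psi)
k=((hsv[...,0]<6)|(hsv[...,0]>174))&(hsv[...,1]>150)&(hsv[...,2]>110)
k[:155]=0;k[185:]=0;k[:,:320]=0;k[:,350:]=0
kc=big(k);cen,rad=cv2.minEnclosingCircle(kc);K=cast(cen,.117)[0]
print("knob px",cen,rad,K,"z",np.median(W[...,2][k]),"pred",O+Rj@[.048,-.048])
wh=(hsv[...,1]<40)&(hsv[...,2]>150)&(abs(W[...,2]-.036)<.008);wh[:150]=0;wh[250:]=0;wh[:,:260]=0;wh[:,370:]=0
J=(cast(np.argwhere(wh)[:,::-1],.036)[:,:2]-O)@Rj*1000
b=J[J[:,0]>60];b=b[b[:,1]>-40];q=J[(J[:,1]<-60)&(J[:,0]<45)]
print("back stop x (70..82)",np.percentile(b[:,0],[3,50,97]),"y",np.percentile(b[:,1],[1,99]),"right y(-82..-70)",np.percentile(q[:,1],[3,50,97]),np.percentile(q[:,0],[1,99]))
P,a,_,_=bundle(p,d);print("bundle in jig",(P-O)@Rj*1000,a-np.degrees(psi))
for n,(u,v,zz) in dict(brown=(251,178,.052),blue=(286,157,.052),rem=(258,300,.019),stampitem=(392,148,.05)).items():print(n,(cast((u,v),zz)[0,:2]-O)@Rj*1000,cast((u,v),zz)[0],W[v,u,2])
E
python3 meas.py
```

```text
bundle (array([0.5254079 , 0.14912662]), 31.808311462402344, (91.11559295654297, 88.09400939941406), np.float64(0.05378266827954516))
green rect ((530.9490356445312, 152.21987915039062), (182.7078094482422, 185.49884033203125), 11.935961723327637)
line ang 11.7213335
line ang -78.07971
corner [0.4225427  0.22414005]
jig [0.54445808 0.14442407] 11.8208065
knob px (335.8888854980469, 170.4920654296875) 8.127102851867676 [0.59885493 0.10925779 0.117     ] z 0.12120161721089812 pred [0.60127302 0.10727487]
back stop x (70..82) [68.4590419  74.7116098  80.94744892] y [-38.69127555  96.41228378] right y(-82..-70) [-79.88319442 -74.32053067 -68.84331877] [-95.75459912  43.54178177]
bundle in jig [-17.68286582   8.50528457] 19.987505
brown [ 80.33674351 131.20860769] [0.59621285 0.28930724 0.052     ] 0.053077847259708766
blue [109.88911244  45.89083081] [0.64261598 0.21185264 0.052     ] 0.0513429484727499
rem [-186.05690904  173.23796312] [0.32685882 0.27587414 0.019     ] 0.019791970692013265
stampitem [  80.0652768  -186.47805372] [ 0.66102573 -0.02169786  0.05      ] 0.0599426383795682
```

```bash
cat >> h.py <<'E'
try:
    _z=np.load("jig.npz");psi=float(_z["psi"]);Rj=np.array([[np.cos(psi),-np.sin(psi)],[np.sin(psi),np.cos(psi)]]);O=_z["O"]+Rj@[-.0013,.0013]
except FileNotFoundError: pass
def J(x,y,z): return np.r_[O+Rj@[x/1000,y/1000],z/1000]     # jig mm -> world, TCP z in mm
def q(deg): a=(psi+np.radians(deg))/2; return np.array([np.cos(a),np.sin(a),0,0])
def st(tag=""):
    s=r.read_state();e=s["eef_pos"];print(tag,"t%.1f"%s["time_s"],"jig",np.round((np.array(e[:2])-O)@Rj*1000,1),"z%.1f"%(e[2]*1000),"F(jig)",np.round(np.r_[np.array(s["contact_force"][:2])@Rj,s["contact_force"][2]],1),"w%.3f"%s["grip_width"])
def look(name):
    p,d=optics.get_image("top");cv2.imwrite(f"pics/{name}.png",cv2.resize(p[150:270,250:390][:,:,::-1],None,fx=4,fy=4))
    P,a,wh,z=bundle(p,d);print("bundle jig",np.round((P-O)@Rj*1000,1),"yaw %.1f"%(a-np.degrees(psi)),np.round(wh,1),"z%.4f"%z)
E
python3 - <<'E'
from h import *
command_gripper(.04)
best=min((0,180,-180),key=lambda k:np.inf if (s:=r.solve_ik(J(-112,7,250),q(k))) is None else abs(s[5]));print(best)
for k in(90,-90):print(k,r.solve_ik(J(16,85,120),q(k)))
r.reach(J(-112,7,250),q(best));st("above")
r.move_straight(J(-112,7,43),speed=.2);st("down")
print(r.move_straight(J(-42,7,43),speed=.05,max_force=25));st("pushed")
r.move_straight(J(-70,7,43),speed=.15)
r.move_straight(J(-112,7,150),speed=.2);look("a");st()
E
```

```text
0
90 [ 2.74724239e-01  5.90711674e-01  1.51932964e+00 -4.44089210e-16
  1.03155134e+00  6.84122378e-02]
-90 [ 2.74724239e-01  5.90711674e-01  1.51932964e+00 -4.44089210e-16
  1.03155134e+00 -3.07318042e+00]
above t3.0 jig [-111.9    6.4] z250.0 F(jig) [ 0.7 -0.3 -1. ] w0.040
down t4.2 jig [-111.4    6.8] z43.7 F(jig) [ 0.1 -0.4  0. ] w0.040
False
pushed t5.7 jig [-41.9   6.9] z43.1 F(jig) [-0.   0.6 -0.2] w0.040
bundle jig [18.4 -6.6] yaw 5.2 [91.3 88.3] z0.0539
 t6.8 jig [-111.9    7. ] z149.1 F(jig) [ 0.5  0.3 -1.1] w0.040
```

View pics/a.png

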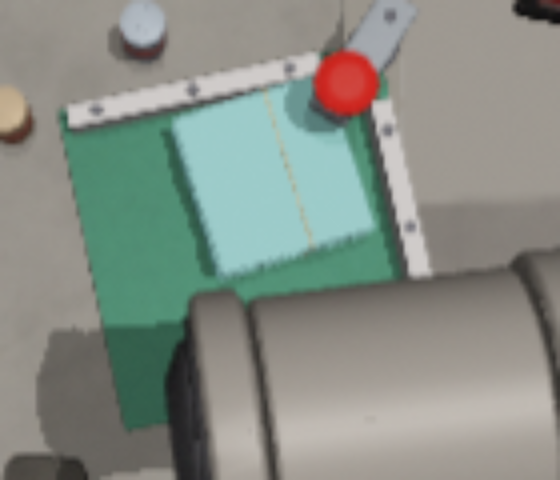

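The crop shows the bundle nearly square (yaw about 5°), close to the back stop with a gap to the right-hand stop. Next I push it in −y.

Run:
```python
from h import *
r.reach(J(16,85,150),q(90));st()
r.move_straight(J(16,85,43),speed=.2)
print(r.move_straight(J(16,26,43),speed=.035,max_force=8));st("y push")
r.move_straight(J(16,85,43),speed=.2)
r.move_straight(J(16,85,150),speed=.25)
r.reach(J(-90,-22,150),q(0))
r.move_straight(J(-90,-22,43),speed=.2)
print(r.move_straight(J(-28,-22,43),speed=.035,max_force=8));st("x push")
r.move_straight(J(-90,-22,43),speed=.2)
r.move_straight(J(-112,-22,150),speed=.25);look("b");st()
```

```text
t8.1 jig [15.6 84.8] z149.3 F(jig) [ 0.1 -0.6 -0. ] w0.040
True
y push t10.2 jig [15.7 31.1] z42.7 F(jig) [0.1 1.4 1.3] w0.040
True
x push t14.6 jig [-33.  -21.9] z42.4 F(jig) [ 0.2 -0.3 -0.6] w0.040
bundle jig [ 22.8 -23.7] yaw 0.1 [90.1 87.2] z0.0538
 t15.7 jig [-111.7  -22. ] z149.5 F(jig) [-0.1 -0.   0.6] w0.040
```

View pics/b.png

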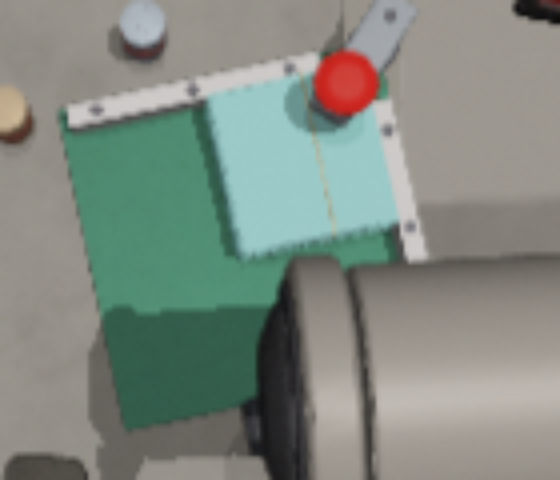

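Bundle is at the corner, square within measuring error. I'll do a firm second nudge on each side to be sure.

Run:
```python
from h import *
r.reach(J(20,60,150),q(90))
r.move_straight(J(20,60,43),speed=.25)
r.move_straight(J(20,36,43),speed=.1)
print(r.move_straight(J(20,24,43),speed=.015,max_force=12));st("y push")
r.hold(.2);st()
r.move_straight(J(20,60,43),speed=.15)
r.move_straight(J(20,60,150),speed=.25)
r.reach(J(-60,-24,150),q(0))
r.move_straight(J(-60,-24,43),speed=.25)
r.move_straight(J(-38,-24,43),speed=.1)
print(r.move_straight(J(-26,-24,43),speed=.015,max_force=12));st("x push")
r.hold(.2);st()
r.move_straight(J(-60,-24,43),speed=.15)
r.move_straight(J(-112,-24,170),speed=.25);look("c");command_gripper(0);st()
```

```text
True
y push t18.4 jig [19.7 31.1] z42.7 F(jig) [0.3 2.  1.2] w0.040
 t18.6 jig [19.5 31.2] z42.4 F(jig) [-0.2  1.3  1. ] w0.040
True
x push t22.3 jig [-33.  -23.9] z42.3 F(jig) [ 0.5  1.2 -0.5] w0.040
 t22.5 jig [-33.2 -23.8] z42.2 F(jig) [-0.5 -0.4 -0.5] w0.040
bundle jig [ 22.8 -23.7] yaw 0.1 [89.9 87.3] z0.0538
 t24.0 jig [-112.  -24.] z169.7 F(jig) [-0.2 -0.2 -0.3] w-0.000
```

View pics/c.png

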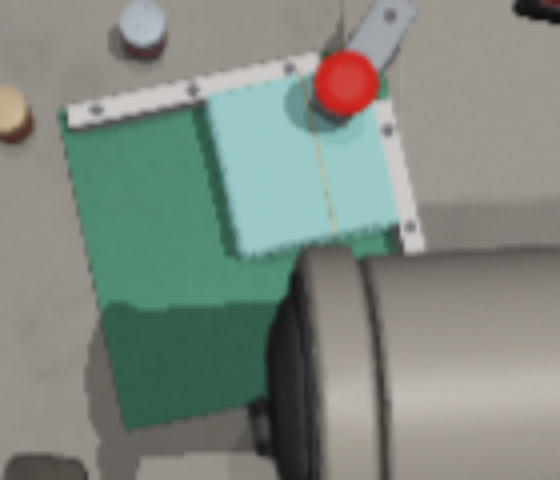

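The view is unchanged: the bundle sits square against both stops (contact at the same positions both times). Now I press the knob.

Run:
```python
from h import *
X,Y=47.5,-47.5
r.reach(J(X,Y,190),q(0))
r.move_straight(J(X,Y,151),speed=.1);st("near")
print(r.move_straight(J(X,Y,131),speed=.015,max_force=12));st("pressed")
for i in range(6):
    s=r.read_state();f=s["contact_force"][2]
    if f>9: break
    r.move_straight(np.r_[J(X,Y,0)[:2],s["eef_pos"][2]-.001],speed=.01);st("deeper")
p,d=optics.get_image("side");cv2.imwrite("pics/press.png",cv2.resize(p[150:270,190:330][:,:,::-1],None,fx=4,fy=4))
r.hold(.8);st("held")
```

```text
near t25.2 jig [ 47.3 -47.4] z151.4 F(jig) [-1.   0.5 -0. ] w-0.000
True
pressed t26.2 jig [ 47.7 -47.5] z136.9 F(jig) [-1.5  0.2  4.9] w0.000
deeper t26.4 jig [ 47.7 -47.5] z136.9 F(jig) [-1.9  0.2  8.4] w0.000
deeper t26.7 jig [ 47.7 -47.5] z136.9 F(jig) [-2.5  0.5  8.6] w0.000
deeper t26.9 jig [ 47.7 -47.5] z136.8 F(jig) [-2.2  0.2  9.5] w0.001
held t27.8 jig [ 47.7 -47.5] z136.8 F(jig) [-1.8  0.7  8. ] w0.000
```

View pics/press.png

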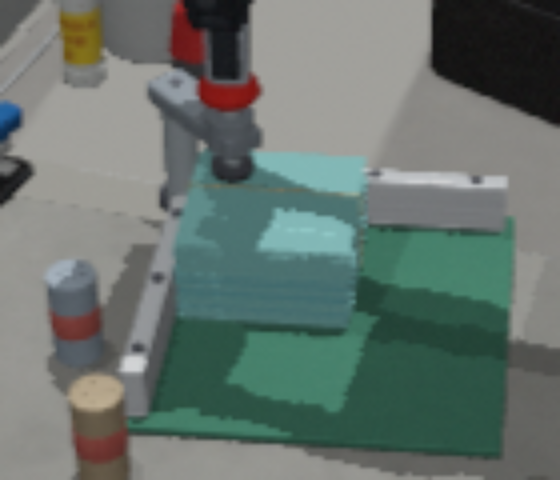

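The side view shows the closed fingers on the knob at (228,90) and the stamp foot on the bundle top at (232,168). Travel is about 9 mm with a hard stop. Now I release and check.

Run:
```python
from h import *
r.move_straight(J(47.5,-47.5,200),speed=.06)
r.reach(J(-120,-60,250),q(0));r.hold(.5);look("e");st()
p,d=optics.get_image("side");s=p[120:300,190:400][:,:,::-1];t=cv2.imread("pics/e.png")
cv2.imwrite("pics/f.png",np.hstack([cv2.resize(t,(400,343)),cv2.resize(s,(400,343))]))
```

```text
bundle jig [ 22.9 -23.6] yaw 0.3 [89.8 87.3] z0.0538
 t30.3 jig [-119.9  -60. ] z249.9 F(jig) [-0.9 -0.3 -0.1] w0.000
```

View pics/f.png

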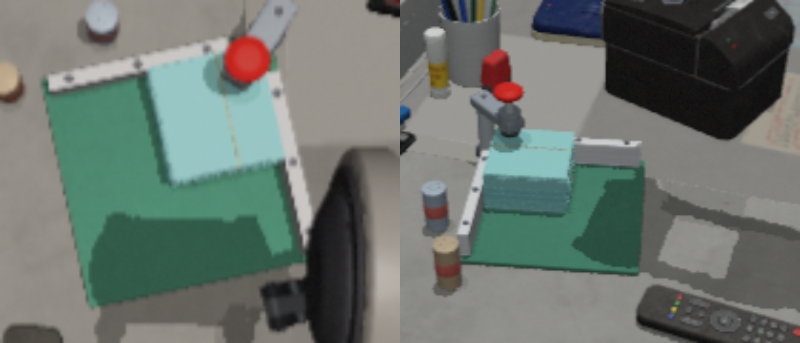

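The knob is back up. The bundle is square against both stops, and the coin rolls and remote are undisturbed.

```bash
python3 -c "
from workcell import r
print(r.finish_job())"
```

```text
the job is handed in; nothing more can be done
None
```

The bundle sits square in the jig's corner against both stops, the stamp was pressed onto it, held and released, the coin rolls and remote look undisturbed in the final views, and the job is handed in at about 30 s.

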